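# Fasten the rack reader's cover with a push rivet

## Task

Fasten the cover of the white rack-reader box: take the smaller of the two push rivets from the white caddy, seat it in the cover's open hole with its collar down on the cover and its centre pin still standing, then press the pin in until it is flush with the collar and let go. The cover settles under the push by an amount you cannot know beforehand, so feel for the end of the pin's travel, and press gently: the cover must never take more than 22 N. Leave the spare rivet and everything else on the bench where it is.

Things in the scene. Friction and masses are not known exactly. Their poses are not given: they have to be found in the camera images.
- rivet_grip (a point): the smaller rivet, black plastic, 25 g, standing upright in a hole of the caddy. Round collar 24 mm in diameter and 9 mm high; this point is the collar's centre, half-way up (4.5 mm above its underside). Below the collar a 10 mm shank, 14 mm long, with a 3 mm tapered end. Above it stands the 10 mm thick centre pin. z is the rivet's axis, up. Grasp it by the collar.
- rivet_seat (a point): centre of the underside of the smaller rivet's collar, 4.5 mm below rivet_grip; it comes to lie on the cover's top when the rivet is seated. z is the rivet's axis.
- pin_top (a point): centre of the top of the smaller rivet's pin, 16 to 18 mm above the collar's underside at the start and 9 mm above it when flush
- pin (a joint): how far the smaller rivet's pin is pushed into its collar: 0 stands 9 mm proud, 0.009 m is flush, at its end stop; it starts between 0 and 0.002. It is stiff: it moves only at about 11 N, and stays where it is left.
- hole (a point): centre of the open rivet hole's mouth, on the top face of the grey cover, 50 to 72 mm above the bench; x and y along the box, z up. The hole is 11.2 mm wide with a 1.5 mm bevel and goes through the 12 mm thick cover; a dark rubber plug 4 mm down must be pushed ahead of the shank with about 3 N and stays where it is pushed. A rivet that is already fastened (24 mm collar, 9 mm high) is 96 mm away along +y.
- caddy: white fixed plastic block, 70 mm in x by 130 mm in y by 28 mm high, origin at the centre of its underside. It has two 17 mm holes, 35 mm from its middle along +y and -y; one holds the smaller rivet, the other the spare, either way round.
- spare_grip (a point): centre of the collar of the larger spare rivet (34 mm collar 12 mm high, 14 mm shank, pin 12 mm proud), in the caddy's other hole; not to be moved
- tube_rack: white tube rack 40 x 200 x 50 mm with capped tubes up to 92 mm, origin at the centre of its underside; bystander
- cup: white plastic cup, 68 mm wide, 80 mm high, origin under its centre; bystander
- reagent: white bottle, 60 mm wide, 130 mm high, origin under its centre; bystander
- tube: capped sample tube lying on the bench, 90 mm long; bystander
- driver: screwdriver lying on the bench, about 200 mm long; bystander
- cover: grey cover, 136 mm in x, 156 mm in y, 12 mm thick, in a white fixed rack-reader box (150 x 170 mm, its height varies); origin at the centre of its underside; the open hole is 48 mm from its middle along -y. It is not yet home: pushed with about 6.5 N it slides down an unknown 2 to 12 mm until it stops, and stays there. Its rubber mounts yield about 1 mm for every 5 N.
- rivet: the smaller rivet as a body, origin at the same point as rivet_seat

How it is judged:
On the way:
1. the smaller rivet is seated in the open hole, collar down on the cover (within 2 mm), its pin still standing at least 3 mm proud (horizontal distance between rivet_seat and hole below 0.003 m and z of rivet_seat in the frame of hole below 0.002 m and angle between rivet_seat's own z axis and vertical below 0.1 rad and value of joint pin below 0.006 m), for 0.1 s.
At the end, for the whole second after the job is handed in: The smaller rivet rests in the open hole, upright (within 0.1 rad), within 3 mm of the hole's centre, its collar within 2 mm of the cover's top, its pin within 1.5 mm of flush, released and at rest (horizontal distance between rivet_seat and hole below 0.003 m and z of rivet_seat in the frame of hole below 0.002 m and angle between rivet_seat's own z axis and vertical below 0.1 rad and value of joint pin above 0.0075 m and linear speed of rivet below 0.01 m/s); the robot touches nothing.
It fails at once if the cover takes more than 22 N (contact force between anything else and cover above 22 N).
It fails at once if the larger spare rivet is moved more than 15 mm (distance of spare_grip from where it was at the start of the episode above 0.015 m).
It fails at once if the tube rack, cup, reagent bottle, lying tube or screwdriver is moved more than 30 mm (distance of any of tube_rack, cup, reagent, tube, driver from where it was at the start of the episode above 0.03 m).
It also fails if it takes over 50 s, if anything falls off the work surface, if the arm or the gripper's body presses on something with over 40 N, if the wrist force passes 120 N, or if a joint passes its speed limit or range.

## Robot

A 7-joint arm with a two-finger parallel gripper is mounted at the origin on the work surface. World frame = base frame: x ahead of the robot, y to its left, z up, the work surface at z = 0. Lengths are in m, angles in rad, forces in N, time in s.
With the tool pointing down it reaches from about 0.425 to 0.95 m from the base axis. Payload 4.7 kg.
Tool frame: the origin (TCP) lies between the finger pads; the fingertips stand 8 mm ahead of it and the grasp point (between the pads) lies 11 mm behind it; z points along the fingers, y is the line along which they close (so a half turn about z gives the same grasp; the last joint's range is limited). The gripper opens to 85 mm and grips with 20 to 120 N. Pads are 22 mm wide; open, the fingers measure 114 mm over their backs; the gripper's body (76 mm by 85 mm) begins 54 mm behind the grasp point. The pads swing forward as they close: fully open they stand 13 mm farther back than shut.
Start: joints at [-1.203, 0.469, -0.049, 1.532, 0.024, 1.141, -0.082], TCP at [0.261, 0.623, 0.239] pointing down, gripper open.
Joint ranges: [-2.59, 2.59], [-0.33, 1.99], [-1.39, 1.29], [0.1, 2.45], [-1.04, 4.18], [0.21, 1.99], [-2.66, 2.66]. Speed limits (rad/s): [2.57, 2.57, 3.14, 3.14, 3.14, 3.14, 3.14].

## Interface

Orientations are given as a unit quaternion [w, x, y, z].
In Python, from cell import bot, capture, get_calibration gives the robot as it stands.
- The arm moves only by the shell command python3 -m crank 'ROWS'. ROWS is text: rows parted by semicolons, each of 7 numbers parted by spaces: the shift along the tool's x, y, z normalised to -1 to 1, where 1 is 0.4 m, then the turn, a rotation vector about the tool's x, y, z normalised to -1 to 1, where 1 is 90 degrees, then the gripper's target within -1 to 1 (fully open at 1, half-way at 0, shut at -1). In form: tx ty tz ax ay az claw; .... A call has 1 to 5 rows; each row is the pose to reach, as a shift and turn from the pose commanded when the call began, along the tool's axes at that moment; what a row does not reach only later rows make up. A row lasts 1/8 s, in which the tool goes at most 62.5 mm and 10.7 degrees, less where a joint would pass 70% of its speed; a pose out of reach is approached as far as the arm can. A call with a number of a shift or a turn outside -1 to 1 is refused whole. A call with a gripper value outside its range is refused whole. The fingers move at their own pace and stop on an object; the grip force is fixed at half the most. Time passes only in rows, so rows that repeat a pose let the fingers close. It gives the time, the measured TCP pose, the force, the opening and the grip force at its end, in the units of the state.
- bot.observe(): the state, without advancing time (a new reading comes with each control period).
- capture(name): name is "scene" or "top"; returns the picture (400x640x3 uint8, red, green, blue); there is no depth.
- get_calibration(name): a dict with "vfov" (degrees; the focal length in pixels is half the picture's height over the tangent of half this angle, whatever the lens; pixels are square), "cx", "cy" (the principal point, pixels), "R" (3x3) and "t" (3): a world point X has camera coordinates R X + t. Camera axes: x right, y down, z forward; pixel columns grow to the right and rows downward; lengths in m; the calibration is good to about 2 mm. A picture is of the moment at which its call begins. get_calibration takes no time and is no camera call.
- bot.finish_job(): hands the job in; it is judged then, once.
The state is a dict: "t": time; "joint_pos": joint angles; "qvel": joint speeds; "joint_efforts": joint torques, N m; "tool_pos": TCP position; "ee_rot": TCP orientation; "wrist_force": force on the tool from outside, world axes, zero at the start; "torque": the same for the moment, N m; "width": finger opening in m; "gripper_force": force on a finger pad.
Only numpy, scipy, OpenCV 4.12 (cv2) and the standard library are available. Lean on these libraries where they do the work, as an engineer would, in place of code of your own. Each camera call takes 0.05 s, during which the arm holds its last target. There are 200 camera calls.

## Working session

There is one attempt and no reset: what is moved stays moved. The work goes in short steps, Python scripts to look and compute and a shell command to move; the robot and the scene stay as the last step left them, time stands still between calls to the robot, and variables do not carry over. Pictures are saved under pics/ and viewed, at most 10 in all, crops included, and the job is handed in when it is done.

```bash
mkdir -p pics; ls; python3 - <<'E'
from cell import bot,capture,get_calibration
import cv2,numpy as np
for n in("scene","top"):
    cv2.imwrite(f"pics/{n}0.png",capture(n)[:,:,::-1]); c=get_calibration(n); print(n,c)
s=bot.observe();print(s)
E
```

```text
pics
scene {'vfov': 54.938918924336306, 'cx': 315.7124132342206, 'cy': 203.34184092323073, 'R': array([[-0.63193007,  0.77483363, -0.01724055],
       [ 0.62734915,  0.49833125, -0.59841375],
       [-0.4550796 , -0.38897148, -0.80100171]]), 't': array([ 0.34858542, -0.33238111,  1.48132348])}
top {'vfov': 53.146773690501824, 'cx': 325.7607722640325, 'cy': 207.80784134170926, 'R': array([[-0.02361328, -0.99971683, -0.00294349],
       [-0.97637264,  0.0236943 , -0.21479071],
       [ 0.21479964, -0.00219797, -0.97665566]]), 't': array([0.01689045, 0.59609036, 1.05254175])}
{'t': 0.1, 'joint_pos': array([-1.20292235,  0.46935523, -0.04856649,  1.53354678,  0.0240824 ,
        1.14098562, -0.08228526]), 'qvel': array([ 1.70718584e-05, -2.47453473e-03, -9.53987443e-05, -2.41000064e-03,
       -2.75989681e-03,  1.68493870e-03,  6.43313869e-04]), 'joint_efforts': array([ 9.23620682e-04, -5.11514962e+01, -4.69855685e-02, -2.38389820e+01,
        1.06224488e-02,  4.42423392e-03,  9.48510007e-06]), 'tool_pos': array([0.26065705, 0.62210742, 0.23838171]), 'ee_rot': array([-1.41579984e-04,  1.97083043e-01,  9.80386425e-01, -8.43357241e-04]), 'wrist_force': array([ 0.49997938, -0.41149651, -0.4147323 ]), 'torque': array([-0.03680031,  0.01536927, -0.00912647]), 'gripper_force': 0.0, 'width': 0.08547196396005902}
```

View pics/scene0.png

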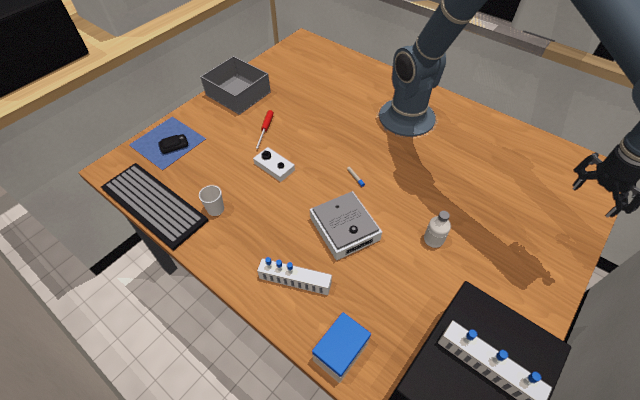

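View pics/top0.png

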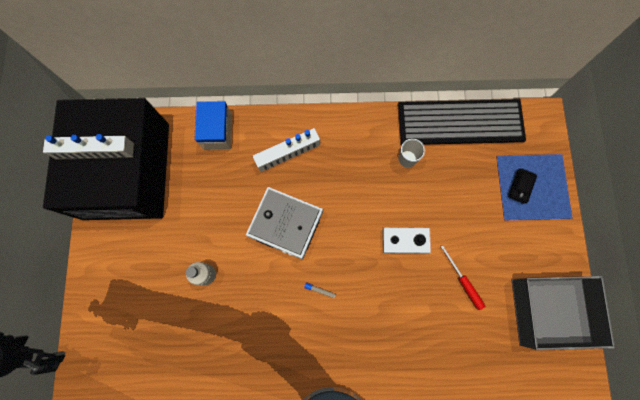

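The scene picture shows the reader box at about (345,225) and the caddy at about (274,163). In the top picture the caddy is at (407,240), with the smaller rivet near (395,240) and the spare near (420,240). The fastened rivet is near (268,214) and the open hole near (300,228). Next I'll enlarge these.

```bash
python3 - <<'E'
import cv2,numpy as np
def crop(n,x,y,w,h,k):
    return cv2.resize(cv2.imread(f"pics/{n}0.png")[y:y+h,x:x+w],None,fx=k,fy=k,interpolation=cv2.INTER_CUBIC)
a=np.hstack([crop("top",245,185,80,75,5),crop("top",377,205,80,75,5)])
cv2.imwrite("pics/topc.png",a)
b=np.hstack([crop("scene",305,190,80,75,5),crop("scene",245,130,80,75,5)])
cv2.imwrite("pics/both.png",np.vstack([a,b])[:600] if 0 else cv2.resize(np.vstack([a,b]),(640,600)))
cv2.imwrite("pics/both.png",np.vstack([a,b])) if 0 else None
cv2.imwrite("pics/scc.png",b)
E
```

```text
(no output)
```

View pics/topc.png

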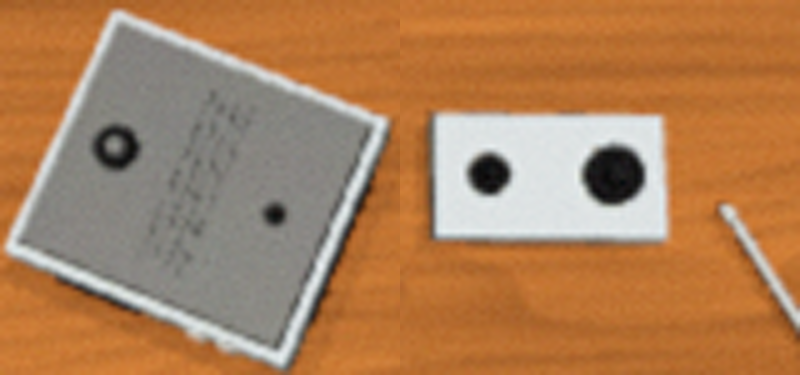

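View pics/scc.png

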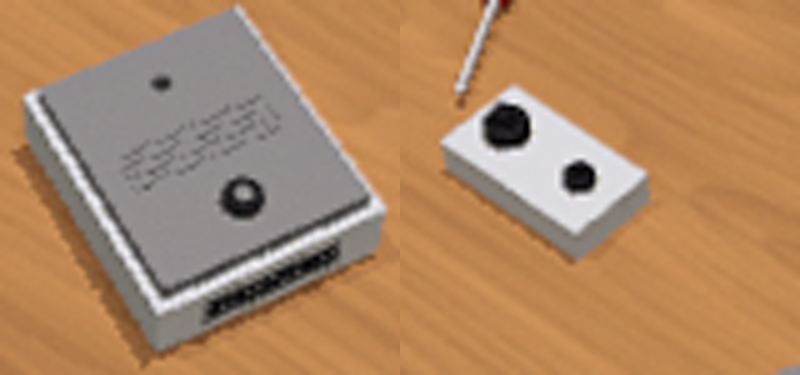

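The crops show these points clearly: in the top picture the hole at about (299.6,227.4), the fastened rivet at (267.8,214), the small rivet at (394.4,239.4) and the spare at (419.3,239.6). In the scene picture the hole is at (337,206.2), the small rivet at (280.4,165) and the fastened rivet at about (353,229). Next: sub-pixel centroids and triangulation, checked against the known distances of 96 mm and 70 mm.

```bash
cat > h.py <<'E'
import cv2,numpy as np
from cell import bot,capture,get_calibration
from scipy.optimize import least_squares
from scipy.spatial.transform import Rotation as Rn
C={n:get_calibration(n) for n in("scene","top")}
def proj(n,X):
    c=C[n];f=200/np.tan(np.radians(c["vfov"]/2));p=c["R"]@X+c["t"];return np.array([c["cx"]+f*p[0]/p[2],c["cy"]+f*p[1]/p[2]])
def blob(img,u,v,r,bg):
    """centroid of darkness around u,v"""
    g=cv2.cvtColor(img,cv2.COLOR_BGR2GRAY).astype(float)
    Y,X=np.mgrid[:g.shape[0],:g.shape[1]]
    m=np.hypot(X-u,Y-v)<r
    w=np.clip(bg-g,0,None)*m
    return np.array([(w*X).sum(),(w*Y).sum()])/w.sum()
def tri(ps,pt,z=None):
    f=lambda X:np.r_[proj("scene",X)-ps,proj("top",X)-pt]
    r=least_squares(f,[.5,0,.05]);return r.x,r.fun
def onz(n,p,z):
    r=least_squares(lambda q:proj(n,np.array([q[0],q[1],z]))-p,[.5,0]);return r.x
def tool():
    s=bot.observe();q=s["ee_rot"];return s,np.array(s["tool_pos"]),Rn.from_quat([q[1],q[2],q[3],q[0]])
E
python3 - <<'E'
from h import *
np.set_printoptions(precision=4,suppress=True)
S=cv2.imread("pics/scene0.png");T=cv2.imread("pics/top0.png")
P={"hole":((337,206.2),(299.6,227.4),4,90),"fast":((353,229),(267.8,214),6,90),"riv":((280.4,165),(394.4,239.4),6,110),"spare":((266,154.7),(419.3,239.6),9,110)}
R={}
for k,(a,b,r,bg) in P.items():
    ps=blob(S,*a,r,bg);pt=blob(T,*b,r,bg);X,e=tri(ps,pt);R[k]=X;print(k,ps,pt,X,e)
d=R["fast"]-R["hole"];print("96?",np.linalg.norm(d[:2]),np.degrees(np.arctan2(d[1],d[0])))
d=R["spare"]-R["riv"];print("70?",np.linalg.norm(d[:2]),np.degrees(np.arctan2(d[1],d[0])))
for k,z in(("riv",.0325+.004),("spare",.04),("hole",R["hole"][2]-.002)):
    print(k,onz("scene",blob(S,*P[k][0],P[k][2],P[k][3]),z),onz("top",blob(T,*P[k][1],P[k][2],P[k][3]),z))
s,p,r=tool();print(p,r.as_matrix())
E
```

```text
hole [337.0046 206.3519] [299.587 227.49 ] [0.5428 0.0765 0.0622] [-0.0326 -0.0035 -0.0252  0.0167]
fast [353.0334 229.6415] [268.0436 214.2448] [0.5818 0.1638 0.0651] [-0.0191 -0.0016 -0.0157  0.01  ]
riv [280.5197 164.9539] [394.3894 239.3987] [ 0.507  -0.1887  0.035 ] [-0.0199 -0.0037 -0.0135  0.0103]
spare [266.0694 154.8414] [419.3304 239.654 ] [ 0.5042 -0.2585  0.0368] [-0.0684 -0.0144 -0.045   0.0355]
96? 0.09558481969839366 65.9152581150803
70? 0.06975854025961858 -92.23063444492924
riv [ 0.5079 -0.1876] [ 0.5068 -0.1885]
spare [ 0.5062 -0.2557] [ 0.5039 -0.2578]
hole [0.5415 0.0758] [0.5432 0.0766]
[0.2607 0.6221 0.2384] [[-0.9223  0.3864 -0.0006]
 [ 0.3864  0.9223 -0.0016]
 [-0.0001 -0.0017 -1.    ]]
```

Distances come out at 95.6 and 69.8 mm, and the heights (62 mm hole, 35 mm rivet) fit, so the estimates are good. Next, a helper to turn targets into move units, and I start the transfer.

```bash
cat >> h.py <<'E'
def rel(target,yaw=None):
    """row numbers from measured pose to world target; yaw = angle (deg) of tool y, tool pointing straight down"""
    s,p,r=tool()
    if yaw is None: w=np.zeros(3)
    else:
        a=np.radians(yaw);y=np.array([np.cos(a),np.sin(a),0]);z=np.array([0,0,-1.]);w=(r.inv()*Rn.from_matrix(np.c_[np.cross(y,z),y,z])).as_rotvec()
    return np.r_[r.inv().apply(np.array(target)-p)/.4,w/(np.pi/2)].round(4)
def say():
    s,p,r=tool();print("t",s["t"],"p",p.round(4),"yaw",np.degrees(np.arctan2(*r.as_matrix()[1::-1,1])).round(1),"F",np.round(s["wrist_force"],2),"w",round(s["width"],4),"g",round(s["gripper_force"],1))
E
python3 -c "
from h import *
say();print(rel([.52,.22,.239],0))"
```

```text
t 0.1 p [0.2607 0.6221 0.2384] yaw 67.3 F [ 0.5  -0.41 -0.41] w 0.0855 g 0.0
[-9.865e-01 -6.766e-01 -3.000e-04 -9.000e-04  7.000e-04  7.474e-01]
```

```bash
python3 -m crank '-0.9865 -0.6766 0 0 0 0.12 0;-0.9865 -0.6766 0 0 0 0.24 0;-0.9865 -0.6766 0 0 0 0.36 0;-0.9865 -0.6766 0 0 0 0.48 0;-0.9865 -0.6766 0 0 0 0.59 0'; python3 -c "
from h import *
say();print(rel([.507,-.188,.16],0))"
```

```text
t: 0.72
tool_pos: [0.4309, 0.358, 0.2391]
ee_rot: [-0.0, 0.617, 0.787, -0.0]
wrist_force: [0.6, -0.0, 0.5]
width: 0.0426
gripper_force: 0.0
t 0.725 p [0.4309 0.358  0.2391] yaw 13.8 F [ 0.56 -0.03  0.5 ] w 0.0426 g 0.0
[-1.3709e+00 -1.4160e-01  1.9780e-01 -1.0000e-04  0.0000e+00  1.5370e-01]
```

```bash
python3 -m crank '-0.99 -0.1 0 0 0 0.07 0;-0.99 -0.1 0 0 0 0.15 0;-0.99 -0.1 0 0 0 0.154 0;-0.99 -0.1 0 0 0 0.154 0;-0.99 -0.1 0 0 0 0.154 0' >/dev/null; python3 -c "
from h import *
say();print(rel([.507,-.188,.11],0))"
```

```text
t 1.35 p [0.4756 0.0489 0.2393] yaw 0.3 F [ 0.86  0.4  -0.32] w 0.0428 g 0.0
[-5.928e-01  7.500e-02  3.229e-01  1.000e-04 -3.000e-04  3.600e-03]
```

```bash
python3 -m crank '-0.593 0.075 0.323 0 0 0.0036 0;-0.593 0.075 0.323 0 0 0.0036 0;-0.593 0.075 0.323 0 0 0.0036 0;-0.593 0.075 0.323 0 0 0.0036 0;-0.593 0.075 0.323 0 0 0.0036 0' >/dev/null; python3 - <<'E'
from h import *
say();print(rel([.507,-.188,.06],0))
a=capture("scene")[:,:,::-1];b=capture("top")[:,:,::-1]
cv2.imwrite("pics/s1.png",a);cv2.imwrite("pics/t1.png",b)
f=lambda i,u,v:cv2.resize(i[v:v+75,u:u+80],None,fx=5,fy=5,interpolation=cv2.INTER_CUBIC)
cv2.imwrite("pics/c1.png",np.hstack([f(a,240,110),f(b,360,195)]))
E
```

```text
t 1.975 p [ 0.5055 -0.1899  0.1082] yaw -0.3 F [1.12 0.77 0.23] w 0.0426 g 0.0
[ 0.005   0.0042  0.1204 -0.0021  0.0008 -0.0035]
```

View pics/c1.png

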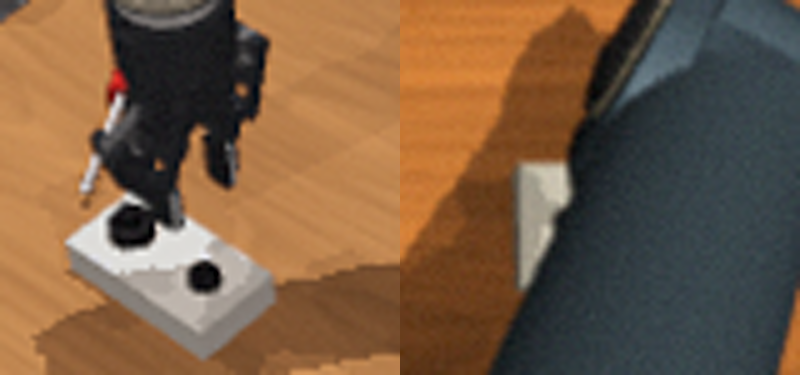

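The scene crop shows the gripper above the caddy with its fingers straddling the small rivet in x. The rivet is at crop (205,277) and still upright, and the top view is blocked by the arm. Descending.

```bash
python3 -m crank '0.005 0.0042 0.12 -0.002 0.001 -0.0035 0;0.005 0.0042 0.12 -0.002 0.001 -0.0035 0;0.005 0.0042 0.12 -0.002 0.001 -0.0035 0' >/dev/null; python3 -c "
from h import *
say();print(rel([.507,-.188,.0385],0))"
```

```text
t 2.45 p [ 0.5095 -0.1836  0.0633] yaw 0.4 F [-0.19  0.1  -0.13] w 0.0427 g 0.0
[-0.0111 -0.0067  0.0621  0.0028 -0.001   0.004 ]
```

```bash
python3 -m crank '0 0 0 0 0 0 0;0 0 0 0 0 0 0' >/dev/null; python3 -c "
from h import *
say();print(rel([.507,-.188,.0385],0))"; python3 -m crank '0 0 0 0 0 0 0' >/dev/null; python3 -c "
from h import *
say();print(rel([.507,-.188,.0385],0))"
```

```text
t 2.7 p [ 0.5096 -0.1842  0.0634] yaw 0.3 F [ 0.16 -0.11  0.36] w 0.043 g 0.0
[-0.0096 -0.0068  0.0621  0.0035 -0.0009  0.0035]
t 2.825 p [ 0.5092 -0.1842  0.0627] yaw 0.3 F [-0.64 -0.34 -0.25] w 0.0426 g 0.0
[-0.0096 -0.0057  0.0605  0.0027 -0.001   0.0034]
```

```bash
python3 -m crank '-0.0096 -0.006 0.03 0.003 -0.001 0.0035 0;-0.0096 -0.006 0.06 0.003 -0.001 0.0035 0;-0.0096 -0.006 0.06 0.003 -0.001 0.0035 0;-0.0096 -0.006 0.06 0.003 -0.001 0.0035 0' >/dev/null; python3 - <<'E'
from h import *
say()
a=capture("scene")[:,:,::-1];cv2.imwrite("pics/s2.png",a)
cv2.imwrite("pics/c2.png",cv2.resize(a[125:185,240:320],None,fx=8,fy=8,interpolation=cv2.INTER_CUBIC))
E
```

```text
t 3.325 p [ 0.5064 -0.1881  0.0378] yaw -0.0 F [-0.69 -0.3   0.23] w 0.0429 g 0.0
```

View pics/c2.png

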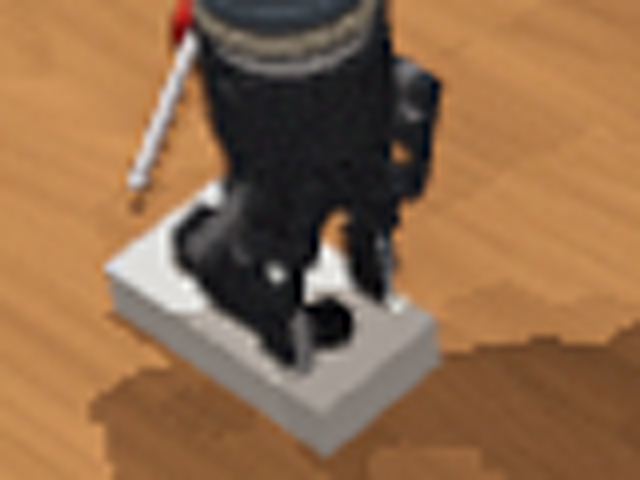

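The crop shows the rivet's collar at (330,322) between the two fingertips, at (295,365) and (395,305). That is well centred, so I close.

```bash
python3 -m crank '0 0 0 0 0 0 -0.7;0 0 0 0 0 0 -0.7;0 0 0 0 0 0 -1;0 0 0 0 0 0 -1;0 0 0 0 0 0 -1'>/dev/null; python3 -c "
from h import *
say()"
```

```text
t 4.0 p [ 0.5068 -0.1881  0.0386] yaw -0.0 F [-0.89  1.1   4.88] w 0.0191 g 58.7
```

```bash
python3 - <<'E'
from h import *
say()
a=capture("scene")[:,:,::-1];cv2.imwrite("pics/s3.png",a)
cv2.imwrite("pics/c3.png",cv2.resize(a[125:185,240:320],None,fx=8,fy=8,interpolation=cv2.INTER_CUBIC))
E
```

```text
t 4.0 p [ 0.5068 -0.1881  0.0386] yaw -0.0 F [-0.89  1.1   4.88] w 0.0191 g 58.7
```

View pics/c3.png

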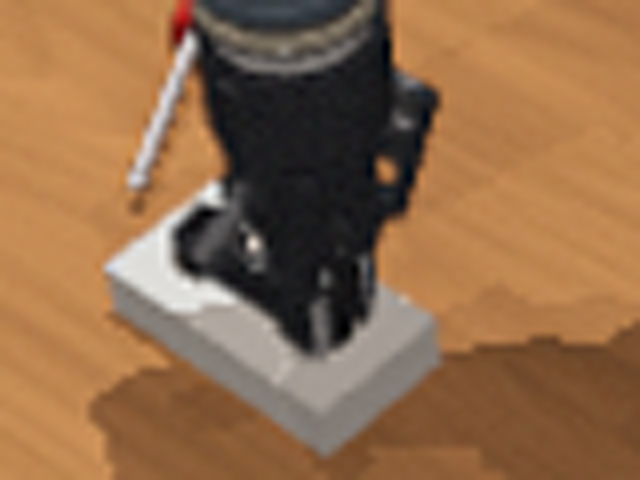

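The crop shows both pads closed on the collar near the tips, with the rivet hidden between them. The 19 mm width reading is low for a 24 mm collar, probably because the fingers flex when gripping at the tips. I'll lift gently and check.

```bash
python3 -m crank '0 0 -0.015 0 0 0 -1;0 0 -0.04 0 0 0 -1;0 0 -0.08 0 0 0 -1;0 0 -0.13 0 0 0 -1;0 0 -0.13 0 0 0 -1'>/dev/null; python3 - <<'E'
from h import *
say()
a=capture("scene")[:,:,::-1];cv2.imwrite("pics/s4.png",a)
u,v=proj("scene",np.array([.507,-.188,.085])).astype(int);print(u,v)
cv2.imwrite("pics/c4.png",cv2.resize(a[v-35:v+35,u-40:u+40],None,fx=8,fy=8,interpolation=cv2.INTER_CUBIC))
E
```

```text
t 4.675 p [ 0.5079 -0.1885  0.092 ] yaw -0.0 F [0.3  0.45 0.08] w 0.0198 g 58.7
279 154
```

View pics/c4.png

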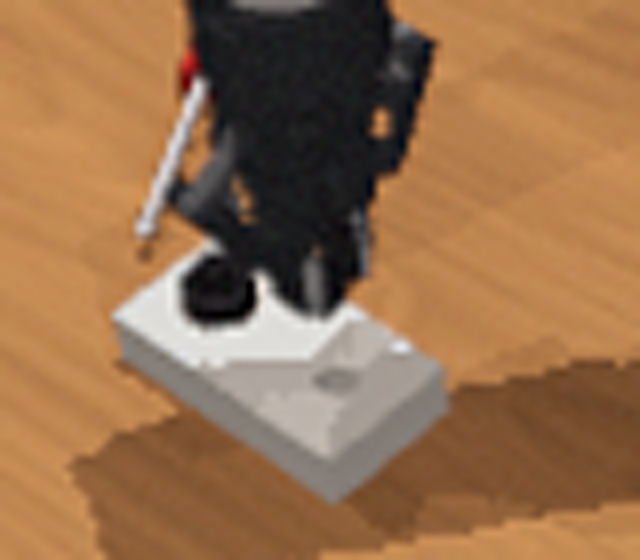

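The crop shows the caddy's small hole empty at (337,380), with the rivet held in the fingers, so the grasp worked. Now I'll carry it over the open hole.

```bash
python3 -c "
from h import *
say();print(rel([.5428,.0771,.112],0))"
```

```text
t 4.725 p [ 0.5072 -0.1881  0.091 ] yaw -0.0 F [-0.03  1.46 -0.5 ] w 0.0192 g 58.7
[ 6.629e-01  8.910e-02 -5.260e-02  4.000e-04  1.000e-04 -0.000e+00]
```

```bash
python3 -m crank '0.1 0 -0.0526 0 0 0 -1;0.25 0.03 -0.0526 0 0 0 -1;0.39 0.05 -0.0526 0 0 0 -1;0.53 0.07 -0.0526 0 0 0 -1;0.663 0.089 -0.0526 0 0 0 -1'>/dev/null;python3 -m crank '0 0 0 0 0 0 -1;0 0 0 0 0 0 -1;0 0 0 0 0 0 -1'>/dev/null; python3 - <<'E'
from h import *
say();
for i in range(3): capture("top");print(rel([.5428,.0771,.095],0)); 
a=capture("scene")[:,:,::-1];cv2.imwrite("pics/s5.png",a)
u,v=proj("scene",np.array([.5428,.0771,.085])).astype(int);print(u,v)
cv2.imwrite("pics/c5.png",cv2.resize(a[v-30:v+30,u-35:u+35],None,fx=10,fy=10,interpolation=cv2.INTER_CUBIC))
E
```

```text
t 5.725 p [0.542  0.0753 0.1108] yaw -0.2 F [-0.73 -0.26 -0.93] w 0.0197 g 58.8
[ 0.0043  0.0019  0.0399 -0.0012  0.0003 -0.002 ]
[ 0.0039  0.0017  0.0401 -0.0012  0.0002 -0.0019]
[ 0.0032  0.0015  0.0402 -0.0011  0.0001 -0.0017]
337 201
```

View pics/c5.png

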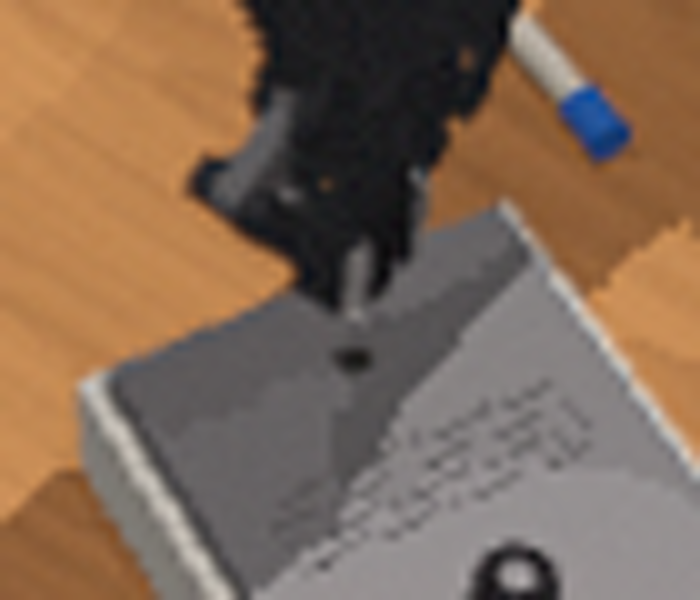

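The crop shows the held rivet just above the open hole at (352,358), and the bystanders are undisturbed. Descending to just above contact.

```bash
python3 -m crank '0.0038 0.0017 0.025 -0.001 0 -0.0018 -1;0.0038 0.0017 0.052 -0.001 0 -0.0018 -1;0.0038 0.0017 0.052 -0.001 0 -0.0018 -1;0.0038 0.0017 0.052 -0.001 0 -0.0018 -1'>/dev/null; python3 -c "
from h import *
say();capture('top');say();capture('top');say();print(rel([.5428,.0771,.0866]))"
```

```text
t 6.425 p [0.5429 0.0786 0.09  ] yaw 0.1 F [ 0.21  0.05 -0.49] w 0.0195 g 58.8
t 6.475 p [0.5431 0.0787 0.0903] yaw 0.1 F [-0.55 -0.05 -0.61] w 0.0194 g 58.8
t 6.525 p [0.5431 0.0787 0.0904] yaw 0.1 F [-0.16  0.51 -0.51] w 0.0197 g 58.8
[-0.004  -0.0009  0.0096  0.      0.      0.    ]
```

```bash
python3 -m crank '-0.004 -0.0008 0.005 0 0 0 -1;-0.004 -0.0008 0.01 0 0 0 -1;-0.004 -0.0008 0.01 0 0 0 -1;-0.004 -0.0008 0.01 0 0 0 -1'>/dev/null; python3 -c "
from h import *
say();capture('top');say()"; python3 -m crank '0 0 0.004 0 0 0 -1;0 0 0.008 0 0 0 -1;0 0 0.008 0 0 0 -1'>/dev/null; python3 -c "
from h import *
say();capture('top');say()"
```

```text
t 7.025 p [0.5426 0.0771 0.0863] yaw 0.1 F [0.33 0.43 0.34] w 0.0195 g 58.8
t 7.075 p [0.5427 0.0771 0.0863] yaw 0.1 F [ 0.66 -0.02 -0.52] w 0.0196 g 58.8
t 7.45 p [0.5427 0.0772 0.0831] yaw 0.1 F [0.07 0.61 2.27] w 0.0196 g 59.0
t 7.5 p [0.5427 0.0771 0.0831] yaw 0.1 F [-0.49  0.6   1.95] w 0.0197 g 58.9
```

```bash
for i in 1 2; do python3 -m crank '0 0 0.004 0 0 0 -1;0 0 0.004 0 0 0 -1'>/dev/null; python3 -c "
from h import *
say();capture('top');say()";done
```

```text
t 7.75 p [0.5427 0.0772 0.0815] yaw 0.1 F [ 0.16 -0.43  2.51] w 0.0196 g 59.1
t 7.8 p [0.5427 0.0772 0.0816] yaw 0.1 F [-0.83 -0.01  2.73] w 0.0198 g 59.1
t 8.05 p [0.5427 0.0771 0.0798] yaw 0.1 F [-1.58  0.61  2.91] w 0.0197 g 59.1
t 8.1 p [0.5427 0.0772 0.0798] yaw 0.1 F [-0.71  0.31  2.27] w 0.0196 g 59.0
```

The force is a steady 2.5–3 N, so the plug is moving and the shank is in the hole.

```bash
python3 -m crank '0 0 0.004 0 0 0 -1;0 0 0.008 0 0 0 -1;0 0 0.008 0 0 0 -1'>/dev/null; python3 -c "
from h import *
say();capture('top');say()"; python3 -m crank '0 0 0.003 0 0 0 -1;0 0 0.003 0 0 0 -1'>/dev/null; python3 -c "
from h import *
say();capture('top');say()"
```

```text
t 8.475 p [0.5427 0.0771 0.0766] yaw 0.1 F [-0.66  1.49  2.84] w 0.0195 g 59.1
t 8.525 p [0.5427 0.0772 0.0766] yaw 0.1 F [0.13 0.24 3.1 ] w 0.0196 g 59.0
t 8.775 p [0.5427 0.0771 0.0754] yaw 0.1 F [-0.09  0.28  3.29] w 0.0197 g 59.1
t 8.825 p [0.5427 0.0771 0.0754] yaw 0.1 F [-0.36  1.07  2.47] w 0.0197 g 59.1
```

```bash
python3 -m crank '0 0 0.0025 0 0 0 -1;0 0 0.0025 0 0 0 -1'>/dev/null; python3 -c "
from h import *
say();capture('top');say()"
```

```text
t 9.075 p [0.5427 0.0772 0.0744] yaw 0.1 F [0.53 0.89 3.06] w 0.0196 g 59.1
t 9.125 p [0.5427 0.0772 0.0745] yaw 0.1 F [0.41 1.33 3.03] w 0.0197 g 59.1
```

```bash
for i in 1 2 3; do python3 -m crank '0 0 0.0025 0 0 0 -1;0 0 0.0025 0 0 0 -1'>/dev/null; python3 -c "
from h import *
say();capture('top');say()";done
```

```text
t 9.375 p [0.5427 0.0772 0.0734] yaw 0.1 F [-0.77  0.97  4.24] w 0.0196 g 59.1
t 9.425 p [0.5427 0.0772 0.0735] yaw 0.1 F [0.46 1.1  2.4 ] w 0.0192 g 59.1
t 9.675 p [0.5427 0.0771 0.0724] yaw 0.1 F [0.33 2.03 3.52] w 0.0198 g 59.2
t 9.725 p [0.5427 0.0771 0.0725] yaw 0.1 F [-0.16  1.4   3.78] w 0.0196 g 59.2
t 9.975 p [0.5427 0.0772 0.0714] yaw 0.1 F [0.06 0.85 4.53] w 0.0198 g 59.2
t 10.025 p [0.5427 0.0772 0.0715] yaw 0.1 F [-0.1   0.94  4.47] w 0.0199 g 59.2
```

```bash
for i in 1 2 3; do python3 -m crank '0 0 0.0015 0 0 0 -1;0 0 0.0015 0 0 0 -1'>/dev/null; python3 -c "
from h import *
say();capture('top');say()";done
```

```text
t 10.275 p [0.5427 0.0772 0.0709] yaw 0.1 F [-0.15  0.49  4.15] w 0.0192 g 59.2
t 10.325 p [0.5427 0.0772 0.0708] yaw 0.1 F [0.72 2.23 3.6 ] w 0.0198 g 59.2
t 10.575 p [0.5427 0.0771 0.0702] yaw 0.1 F [0.98 0.98 4.03] w 0.0193 g 59.2
t 10.625 p [0.5427 0.0772 0.0702] yaw 0.1 F [0.23 0.84 3.69] w 0.0196 g 59.2
t 10.875 p [0.5427 0.0771 0.0696] yaw 0.1 F [0.67 1.1  3.54] w 0.0195 g 59.2
t 10.925 p [0.5427 0.0772 0.0697] yaw 0.1 F [1.14 1.16 4.53] w 0.0198 g 59.2
```

The force has risen only slightly near the predicted seat height (0.072). To tell whether the cover is already sliding, I'll check numerically whether the fastened rivet's image has dropped.

```bash
python3 - <<'E'
from h import *
say()
ims={"s0":cv2.imread("pics/scene0.png"),"s5":cv2.imread("pics/s5.png"),"now":capture("scene")[:,:,::-1].copy()}
cv2.imwrite("pics/s6.png",ims["now"])
for k,i in ims.items(): print(k,blob(i,353,229.6,6,90))
# sub-pixel template shift of the fastened-rivet patch and of a box-wall patch (fixed)
g={k:cv2.cvtColor(i,cv2.COLOR_BGR2GRAY).astype(np.float32) for k,i in ims.items()}
w=cv2.createHanningWindow((24,24),cv2.CV_32F)
for k in("s5","now"): print(k,"rivet",cv2.phaseCorrelate(g["s0"][218:242,341:365],g[k][218:242,341:365],w))
for z in(0,-.003): print(proj("scene",np.array([.5818,.1638,.0651+z])))
E
```

```text
t 10.925 p [0.5427 0.0772 0.0697] yaw 0.1 F [1.14 1.16 4.53] w 0.0198 g 59.2
s0 [353.03337906 229.64151806]
s5 [353.04101839 229.66242339]
now [353.14846336 230.34515366]
s5 rivet ((0.06209763895135545, 0.009222886227499671), 1.014075645349092)
now rivet ((-0.2703379729992843, 0.82065863079937), 0.9985360403855642)
[353.01265756 229.65256356]
[352.94943993 230.22132217]
```

The fastened rivet's image has moved 0.7 px down, so the cover has sunk about 3.5 mm with the tool since TCP z ≈ 0.073. That is the predicted seat height, so the collar is down on the cover. Release and lift.

```bash
python3 -m crank '0 0 0 0 0 0 0;0 0 0 0 0 0 0;0 0 0 0 0 0 0'>/dev/null; python3 -c "
from h import *
say()"; python3 -m crank '0 0 -0.03 0 0 0 0;0 0 -0.08 0 0 0 0;0 0 -0.15 0 0 0 0;0 0 -0.2 0 0 0 0;0 0 -0.2 0 0 0 0'>/dev/null; python3 - <<'E'
from h import *
say()
a=capture("scene")[:,:,::-1];cv2.imwrite("pics/s7.png",a)
b=capture("top")[:,:,::-1];cv2.imwrite("pics/t7.png",b)
cv2.imwrite("pics/c7.png",cv2.resize(a[165:240,300:390],None,fx=8,fy=8,interpolation=cv2.INTER_CUBIC))
E
```

```text
t 11.35 p [0.5421 0.0767 0.0692] yaw 0.1 F [ 0.2   0.09 -0.16] w 0.0428 g 0.0
t 11.975 p [0.5439 0.0772 0.1517] yaw 0.1 F [ 0.12  0.1  -0.03] w 0.0428 g 0.0
```

View pics/c7.png

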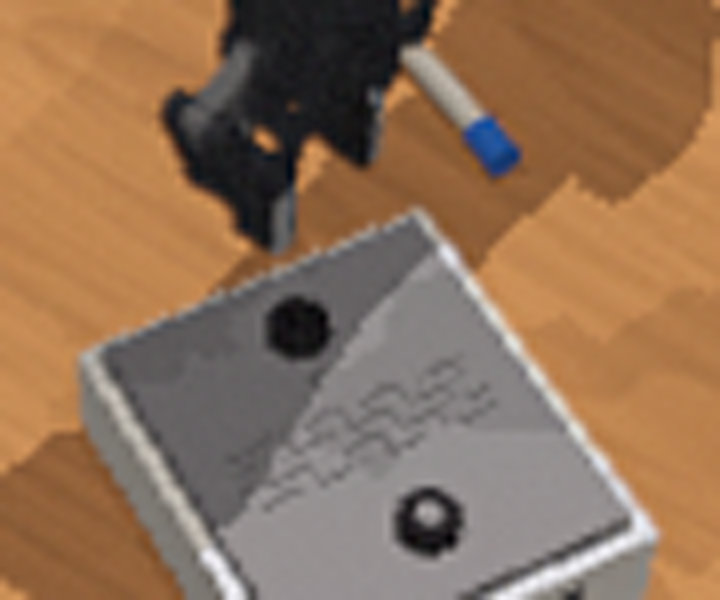

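The crop shows the rivet standing upright in the hole at (298,327), released, with the gripper clear above it. Next: close the fingers, centre over it and descend to press.

```bash
python3 -m crank '0 -0.003 0 0 0 0 -1;0 -0.003 0 0 0 0 -1;0 -0.003 0 0 0 0 -1;0 -0.003 0 0 0 0 -1;0 -0.003 0 0 0 0 -1'>/dev/null; python3 -c "
from h import *
say();print(rel([.5427,.0772,.096],0))"
```

```text
t 12.7 p [0.5414 0.0771 0.1496] yaw 0.1 F [-0.09 -0.06 -0.16] w -0.0001 g 0.0
[ 0.0003  0.0032  0.134  -0.     -0.      0.0015]
```

```bash
python3 -m crank '0 0.0032 0.06 0 0 0 -1;0 0.0032 0.11 0 0 0 -1;0 0.0032 0.134 0 0 0 -1;0 0.0032 0.134 0 0 0 -1;0 0.0032 0.134 0 0 0 -1'>/dev/null; python3 -c "
from h import *
say();capture('top');say();print(rel([.5427,.0772,.09],0))"
```

```text
t 13.325 p [0.5433 0.0771 0.0968] yaw 0.1 F [-0.48 -0.47  0.21] w 0.0 g 0.0
t 13.375 p [0.5433 0.0771 0.0968] yaw 0.1 F [-0.14 -0.31  0.16] w 0.0001 g 0.0
[ 0.0002 -0.0016  0.0171  0.001  -0.0003  0.0016]
```

```bash
python3 -m crank '0 -0.0016 0.006 0 0 0 -1;0 -0.0016 0.012 0 0 0 -1;0 -0.0016 0.017 0 0 0 -1;0 -0.0016 0.017 0 0 0 -1'>/dev/null; python3 -c "
from h import *
say()"; for i in 1 2 3; do python3 -m crank '0 0 0.0025 0 0 0 -1;0 0 0.0025 0 0 0 -1'>/dev/null; python3 -c "
from h import *
say()";done
```

```text
t 13.875 p [0.5419 0.0771 0.089 ] yaw 0.1 F [-0.6  -0.5  -0.89] w -0.0002 g 0.0
t 14.125 p [0.542  0.0771 0.0882] yaw 0.1 F [-0.83  0.25  0.5 ] w -0.0 g 0.0
t 14.375 p [0.542  0.0771 0.0872] yaw 0.1 F [-0.66 -0.04 -0.51] w -0.0001 g 0.0
t 14.625 p [0.542  0.0771 0.0862] yaw 0.1 F [ 0.45 -0.68  0.3 ] w 0.0001 g 0.0
```

```bash
for i in 1 2 3; do python3 -m crank '0 0 0.0025 0 0 0 -1;0 0 0.0025 0 0 0 -1'>/dev/null; python3 -c "
from h import *
say()";done
```

```text
t 14.875 p [0.5422 0.0771 0.0853] yaw 0.1 F [-0.27  0.23  1.25] w -0.0004 g 0.4
t 15.125 p [0.5422 0.077  0.0845] yaw 0.1 F [-0.82 -0.7   3.55] w 0.0002 g 1.9
t 15.375 p [0.5422 0.0771 0.0834] yaw 0.1 F [0.03 0.19 4.75] w 0.0 g 2.0
```

```bash
for i in 1 2 3; do python3 -m crank '0 0 0.0025 0 0 0 -1;0 0 0.0025 0 0 0 -1'>/dev/null; python3 -c "
from h import *
say()";done
```

```text
t 15.625 p [0.5422 0.0771 0.0822] yaw 0.1 F [-1.13 -0.78  4.31] w -0.0002 g 2.0
t 15.875 p [0.5422 0.0771 0.0812] yaw 0.1 F [ 0.22 -0.72  3.71] w -0.0 g 1.9
t 16.125 p [0.5421 0.0771 0.0802] yaw 0.1 F [ 0.13 -0.15  3.66] w -0.0001 g 1.9
```

```bash
for i in 1 2 3; do python3 -m crank '0 0 0.0025 0 0 0 -1;0 0 0.0025 0 0 0 -1'>/dev/null; python3 -c "
from h import *
say()";done
```

```text
t 16.375 p [0.5422 0.0771 0.0793] yaw 0.1 F [-0.38 -0.35  3.88] w -0.0002 g 2.5
t 16.625 p [0.5422 0.077  0.0786] yaw 0.1 F [-0.8  -1.59  7.83] w -0.0002 g 3.9
t 16.875 p [0.5423 0.077  0.078 ] yaw 0.1 F [-1.29  0.03  9.95] w 0.0002 g 5.2
```

The cover stopped at TCP ≈ 0.079 and the force is climbing towards the pin's threshold. Continuing in smaller steps.

```bash
for i in 1 2 3; do python3 -m crank '0 0 0.0018 0 0 0 -1;0 0 0.0018 0 0 0 -1'>/dev/null; python3 -c "
from h import *
say()";done
```

```text
t 17.125 p [0.5423 0.077  0.0773] yaw 0.1 F [-2.53 -0.26 10.38] w 0.0 g 5.4
t 17.375 p [0.5423 0.077  0.0766] yaw 0.1 F [-2.01 -0.4  11.57] w -0.0001 g 5.4
t 17.625 p [0.5423 0.077  0.0759] yaw 0.1 F [-3.23 -0.67 11.83] w -0.0002 g 5.4
```

Plateau at about 11 N, so the pin is sliding. The end is expected near TCP 0.069–0.071.

```bash
for i in 1 2 3; do python3 -m crank '0 0 0.002 0 0 0 -1;0 0 0.002 0 0 0 -1'>/dev/null; python3 -c "
from h import *
say()";done
```

```text
t 17.875 p [0.5423 0.077  0.0751] yaw 0.1 F [-1.93 -0.21 10.62] w -0.0002 g 5.4
t 18.125 p [0.5423 0.077  0.0743] yaw 0.1 F [-3.   -1.57 10.74] w -0.0002 g 5.4
t 18.375 p [0.5423 0.077  0.0735] yaw 0.1 F [-0.97 -1.32 11.52] w 0.0003 g 5.4
```

```bash
for i in 1 2; do python3 -m crank '0 0 0.0018 0 0 0 -1;0 0 0.0018 0 0 0 -1'>/dev/null; python3 -c "
from h import *
say()";done
```

```text
t 18.625 p [0.5423 0.077  0.0728] yaw 0.1 F [-2.7  -0.21 11.39] w -0.0002 g 5.4
t 18.875 p [0.5423 0.077  0.0721] yaw 0.1 F [-0.94 -0.19 11.12] w 0.0004 g 5.4
```

```bash
for i in 1 2; do python3 -m crank '0 0 0.0015 0 0 0 -1;0 0 0.0015 0 0 0 -1'>/dev/null; python3 -c "
from h import *
say()";done
```

```text
t 19.125 p [0.5422 0.077  0.0714] yaw 0.1 F [-2.78 -0.15 11.32] w 0.0002 g 5.4
t 19.375 p [0.5422 0.077  0.0708] yaw 0.1 F [-1.83 -1.   10.91] w 0.0003 g 5.4
```

```bash
python3 -m crank '0 0 0.0013 0 0 0 -1;0 0 0.0013 0 0 0 -1'>/dev/null; python3 -c "
from h import *
say()"
```

```text
t 19.625 p [0.5422 0.077  0.0703] yaw 0.1 F [-2.33 -0.8  11.15] w 0.0001 g 5.4
```

```bash
python3 -m crank '0 0 0.0012 0 0 0 -1;0 0 0.0012 0 0 0 -1'>/dev/null; python3 -c "
from h import *
say()"
```

```text
t 19.875 p [0.5422 0.077  0.0699] yaw 0.1 F [-1.67 -0.71 10.54] w 0.0005 g 5.4
```

```bash
python3 -m crank '0 0 0.0012 0 0 0 -1;0 0 0.0012 0 0 0 -1'>/dev/null; python3 -c "
from h import *
say()"
```

```text
t 20.125 p [0.5423 0.077  0.0694] yaw 0.1 F [-1.86 -1.38 10.54] w -0.0001 g 5.7
```

```bash
python3 -m crank '0 0 0.0012 0 0 0 -1;0 0 0.0012 0 0 0 -1'>/dev/null; python3 -c "
from h import *
say();capture('top');say()"
```

```text
t 20.375 p [0.5422 0.077  0.0691] yaw 0.1 F [-2.16 -0.81 11.77] w -0.0 g 6.4
t 20.425 p [0.5423 0.077  0.0692] yaw 0.1 F [-2.87 -0.86 13.19] w 0.0003 g 6.4
```

The finger force has left its plateau (5.4 → 6.4) and the wrist force is rising. One more small step to confirm the stop.

```bash
python3 -m crank '0 0 0.001 0 0 0 -1;0 0 0.001 0 0 0 -1'>/dev/null; python3 -c "
from h import *
say();capture('top');say()"
```

```text
t 20.675 p [0.5423 0.077  0.0689] yaw 0.1 F [-3.73 -0.55 13.97] w -0.0 g 7.0
t 20.725 p [0.5423 0.077  0.0689] yaw 0.1 F [-3.87  0.03 14.06] w 0.0001 g 7.0
```

The end stop is felt: 14 N and rising, after about 8.5 mm of pin travel. Now I back off and check.

```bash
python3 -m crank '0 0 -0.02 0 0 0 -1;0 0 -0.08 0 0 0 -1;0 0 -0.18 0 0 0 -1;0 0 -0.3 0 0 0 -1;0 0 -0.3 0 0 0 -1'>/dev/null; python3 -m crank '0 0 0 0 0 0 -1;0 0 0 0 0 0 -1'>/dev/null; python3 - <<'E'
from h import *
say()
S=capture("scene")[:,:,::-1].copy();T=capture("top")[:,:,::-1].copy()
cv2.imwrite("pics/s9.png",S);cv2.imwrite("pics/t9.png",T)
h=np.array([.5428,.0765,.055])
for n,X in(("new",h),("fast",np.array([.5818,.1638,.058]))): print(n,proj("scene",X),blob(S,*proj("scene",X),6,70),blob(T,*proj("top",X),6,70),"s7:",blob(cv2.imread("pics/s7.png"),*proj("scene",X),6,70))
for n,X in(("new",h),("fast",np.array([.5818,.1638,.058]))):
    u,v=proj("scene",X).round().astype(int);print(cv2.cvtColor(S,cv2.COLOR_BGR2GRAY)[v-7:v+6,u-6:u+7])
E
```

```text
t 21.6 p [0.5409 0.0771 0.186 ] yaw 0.2 F [-0.6   0.32 -0.51] w 0.0002 g 0.0
new [336.89497995 207.7684758 ] [336.894785   206.63037511] [300.28340081 227.77368421] s7: [336.88482143 205.57589286]
fast [352.86348661 230.99463008] [352.89984102 231.29809221] [264.3030303  214.12121212] s7: [353.04952077 230.51198083]
[[140  93  83  97  98 100 101 102 101  98  99 101 101]
 [ 85  88  98 102  99  98  97  98 101 101 101 101  98]
 [ 89  99 102 100  69  58  40  73  94  99 101 101 100]
 [100 102  98  43  11  20  14  19  17  67  97 100  99]
 [100 102  59  22  20  24  24  23  19  13  95 100  98]
 [100 103  57  22  19  26  20  13  25  16  93  98 106]
 [102  96  52  30  24  27  23  28  22  17  77  96 143]
 [101 103  57  21  15  23  24  22  19  16  78 103 142]
 [100 101  78  43  19  18  21  15  20  48 103 144 147]
 [ 99 102 105  89  60  34  39  42  55  92 143 148 147]
 [ 99  99  99 103 104  90 104 106 107 145 150 147 146]
 [ 99 100  99 101 101  99 100 107 144 147 145 145 146]
 [100  98 103  99 100  99  98 138 147 146 146 145 146]]
[[146 146 147 147 147 147 145 146 146 147 148 146 145]
 [146 146 146 146 147 147 149 148 149 147 147 144 146]
 [146 147 147 150 146 144 143 143 146 148 148 147 146]
 [146 146 147 144 103  41  28  50 108 141 148 147 147]
 [146 149 124  57  32  64  84  63  33  80 139 147 145]
 [149 151  87  32  60 148 157 140  72  25 108 145 147]
 [147 151  83  32  56 140 152 153  94  36  83 141 147]
 [149 144  72  26  29  63 112 100  53  26  74 142 147]
 [148 146  77  22  29  36  33  31  31  19 102 144 147]
 [149 151 104  40  14  23  30  22  16  35 130 147 147]
 [146 149 153 106  49  46  26  39  55 109 145 147 145]
 [147 147 148 152 121 125  93 110 137 148 148 147 147]
 [148 145 146 147 149 151 149 150 148 148 147 146 147]]
```

Checks agree. The rivet is centred and upright in the image. Of the 16.4 mm total travel, about 6 mm was cover slide and 2.8 mm mount flex, leaving about 7.6 mm of pin travel to a felt stop. The tool is clear, so I hand in.

```bash
python3 -c "
from cell import bot
print(bot.finish_job())"
```

```text
the job is handed in; nothing more can be done
None
```

I seated the smaller rivet in the cover's open hole and pressed its pin to a felt end stop, with wrist force peaking at about 14 N. I then backed the arm clear and handed the job in at about 21.7 s; no verdict was returned.

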